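# Seat the hub retaining ring with the pin spanner

## Robot

A 6-joint arm with a two-finger parallel gripper is mounted at the origin on the work surface. World frame = base frame: x ahead of the robot, y to its left, z up, the work surface at z = 0. Lengths are in m, angles in degrees, forces in N, time in s.
With the tool pointing down it reaches from about 0.4 to 0.825 m from the base axis. Payload 7 kg.
Tool frame: the origin (TCP) lies between the finger pads; the fingertips stand 25 mm ahead of it and the grasp point (between the pads) lies 6 mm ahead of it; z points along the fingers, y is the line along which they close (so a half turn about z gives the same grasp; the last joint's range is limited). The gripper opens to 88 mm and grips with 3 to 60 N. Pads are 19 mm wide; open, the fingers measure 130 mm over their backs; the gripper's body (78 mm by 193 mm) begins 47 mm behind the grasp point.
Start: joints at [-47.492, 20.546, 0.682, 0, -70.136, -16.507], TCP at [0.296, -0.607, 0.252] pointing down, gripper open.
Joint ranges: [-176.03, 176.03], [-82.01, 121.73], [-58.28, 71.71], [-173.87, 95.51], [-174.79, -0.11], [-173.66, 173.66]. Speed limits (degrees/s): [136.94, 136.94, 172.46, 180, 180, 180].

## Interface

Orientations are given as [roll, pitch, yaw] about the fixed x, y, z axes, in that order (R = Rz(yaw) Ry(pitch) Rx(roll)).
In Python, from plant import r gives the robot as it stands.
- The arm moves only by the shell command python3 -m crank 'ROWS' [FORCE]. ROWS is JSON, a list of rows, each a list of 3 entries, a list of its own where there are three numbers: the turn, a rotation vector about the tool's x, y, z in degrees, then the shift along the tool's x, y, z in cm, then the closure, from -1 (fully open) to 1 (shut). In form: [[[wx, wy, wz], [dx, dy, dz], fingers], ...]. A call has 1 to 8 rows; each row shifts and turns the commanded pose from where the row before left it, along the tool's axes as they then stand; what a row does not reach is not made up. A row lasts 1/10 s, in which the tool goes at most 50 mm and 8.59 degrees, less where a joint would pass 70% of its speed; a pose out of reach is approached as far as the arm can. A call with a gripper value outside its range is refused whole. The fingers move at their own pace and stop on an object; FORCE is the grip in N (left out, the last holds). Time passes only in rows, so rows that do not move let the fingers close. It gives the time, the measured TCP pose, the force, the opening and the grip force at its end, in the units of the state.
- r.get_state(): the state, without advancing time (a new reading comes with each control period).
- r.capture(name): name is "scene" or "top" or "wrist"; returns a dict with "color" (400x640x3 uint8, red, green, blue), "range_z" (400x640 float32, m along the optical axis (not along the pixel's ray), 0 where there is no reading), "intrinsics" (3x3 intrinsics, pixels), "world_from_camera" (4x4, takes a point from camera to world coordinates); the wrist camera has in their place "hand_eye" (4x4, takes a point from camera to tool coordinates, whose origin is the TCP and whose axes are the flange's). Camera axes: x right, y down, z forward; pixel columns grow to the right and rows downward; lengths in m; the calibration is good to about 2 mm. The wrist camera is an equidistant fisheye: a pixel r from the principal point sees the ray r / f radians off the axis. A picture is of the moment at which its call begins: read the wrist's pose just before it.
- r.close_job(): hands the job in; it is judged then, once.
The state is a dict: "time_s": time; "joints": joint angles; "qd": joint speeds; "joint_torque": joint torques, N m; "tcp_pos": TCP position; "eef_rot": TCP orientation; "contact_force": force on the tool from outside, world axes, zero at the start; "moment": the same for the moment, N m; "gripper_width": finger opening in m; "gripper_force": force on a finger pad.
Only numpy, scipy, OpenCV 4.12 (cv2) and the standard library are available. Lean on these libraries where they do the work, as an engineer would, in place of code of your own. Each camera call takes 0.05 s, during which the arm holds its last target. There are 200 camera calls.

## Task

The retaining ring sunk in the hub of the stringing machine has been left part-way undone. Take the two-pin spanner from its wooden block, feel its pins gently into the ring's two holes, turn the ring clockwise until it stops fully home, then put the spanner back upright in its block. Do not force anything and leave the other things on the bench where they are.

Things in the scene. Friction and masses are not known exactly. Their poses are not given: they have to be found in the camera images.
- spanner: Steel two-pin spanner, 73 mm tall, 0.15-0.3 kg, upright in its block. Origin midway between the pin tips, z up. Two round-ended 5 mm pins at x=+17 and -17, z=0-8 mm; cross bar 46 (x) by 18 mm, z=8-16; round stem 16 mm thick, z=16-40; flat grip on top, 40 (x) by 12 (y) mm, z=39-73, gripped across its 12 mm. Pins and grip lie along x; a half turn about z changes nothing.
- rest: Wooden parking block of the spanner, 84 (x) by 46 (y) by 24 mm, fixed. Origin at the centre of its underside, z up. Two top holes, 10 mm wide, 16 mm deep, at x=+17 and -17 mm. Parked, the spanner's cross bar lies on the block's top with the pins in the holes: spanner origin 16 mm above the block's, x axes in line (either way round).
- hub: Fixed base of the stringing machine: grey plate 150 (x) by 110 (y) by 16 mm, on it a round aluminium hub 84 mm in diameter, rim top at z=60 mm, bore 58 mm, with the steel retaining ring sunk inside. Origin at the centre of the plate's underside, z up on the hub's axis. Ring and hub are damaged if the spanner presses or wrenches with more than about 40 N (pin forces added up).
- ring_seat (a point): Fixed point on the hub's axis at the ring's face when home (hub z=50 mm), axes as the hub's. Ring 55 mm wide, 8 thick, with two 8 mm through holes opposite one another, 17 mm from the axis, free to 12 mm below this point. Their line starts 0.85-1.6 rad anticlockwise from above of x, unmeasured; clockwise, 0.5-1.25 rad on, home is a hard stop. Turning takes 0.15 N m; it stays as left.
- ring_lift (a joint): How far the ring's face stands above its home height, in m: 0 = fully home, 0.003 = most undone. It sinks as the ring is turned clockwise.
- tape: Roll of tape lying flat, 90 mm diameter, 24 mm high; bystander. Origin at the centre of its underside.
- jar: Black jar, 52 mm diameter, 60 mm tall; bystander. Origin at the centre of its underside.
- clamp: Small aluminium string clamp, 75 by 22 mm, about 40 mm high; bystander. Origin at the centre of its underside.
Mind the look-alikes: they are no part of the job. Leave any yellow look-alike of the spanner alone. Several things look just like the rest: the one meant starts nearest to the robot's base.

How it is judged (in metres and radians):
On the way, in this order (a step that is already met when the one before it is completed fails the run):
1. the spanner stands upright over the hub's axis with its pins in the ring's holes, the ring not yet home (horizontal distance between spanner and hub below 0.004 m and z of spanner in the frame of hub below 0.0485 m and angle between spanner's own z axis and vertical below 0.12 rad and value of joint ring_lift above 0.0007 m), for 0.1 s.
2. the ring is turned home with the spanner's pins in its holes (value of joint ring_lift below 0.00025 m and horizontal distance between spanner and hub below 0.005 m and z of spanner in the frame of hub below 0.0495 m), for 0.1 s.
At the end, for the whole second after the job is handed in: The ring is fully home (within 0.25 mm of its home height, about 0.1 rad short of the stop at most), and the spanner stands at rest in its block, within 6 mm of the block's centre, cross bar down on the block (within 3 mm) and upright within 0.1 rad (value of joint ring_lift below 0.00025 m and horizontal distance between spanner and rest below 0.006 m and z of spanner in the frame of rest below 0.019 m and angle between spanner's own z axis and vertical below 0.1 rad and linear speed of spanner below 0.02 m/s); the robot touches nothing.
It fails at once if the spanner is pressed on or wrenched against the ring or hub with more than 40 N (contact force between spanner and hub above 40 N).
It fails at once if the tape roll, the jar or the string clamp is moved by more than 25 mm (distance of any of tape, jar, clamp from where it was at the start of the episode above 0.025 m).
It also fails if it takes over 72 s, if anything falls off the work surface, if the arm or the gripper's body presses on something with over 40 N, if the wrist force passes 120 N, or if a joint passes its speed limit or range.

## Working session

There is one attempt and no reset: what is moved stays moved. The work goes in short steps, Python scripts to look and compute and a shell command to move; the robot and the scene stay as the last step left them, time stands still between calls to the robot, and variables do not carry over. Pictures are saved under pics/ and viewed, at most 10 in all, crops included, and the job is handed in when it is done.

```bash
ls; mkdir -p pics; python3 - <<'E'
from plant import r
import cv2,numpy as np
for n in("scene","top"):
    c=r.capture(n); np.savez(f"pics/{n}0.npz",**c); cv2.imwrite(f"pics/{n}0.png",c["color"][...,::-1]); print(n,c["intrinsics"].round(1).tolist(),c["world_from_camera"].round(3).tolist())
print(r.get_state())
E
```

```text
pics
scene [[472.7, 0.0, 318.2], [0.0, 472.7, 205.9], [0.0, 0.0, 1.0]] [[0.66, 0.622, -0.42, 1.027], [0.751, -0.558, 0.353, -0.328], [-0.015, -0.548, -0.836, 0.811], [0.0, 0.0, 0.0, 1.0]]
top [[380.6, 0.0, 321.5], [0.0, 380.6, 199.1], [0.0, 0.0, 1.0]] [[-0.02, -0.996, 0.083, 0.565], [-1.0, 0.021, 0.01, -0.009], [-0.012, -0.083, -0.996, 0.975], [0.0, 0.0, 0.0, 1.0]]
{'time_s': 0.1, 'joints': array([-4.74946167e+01,  2.05866955e+01,  6.40581441e-01, -1.68434322e-02,
       -7.01358372e+01, -1.65065515e+01]), 'qd': array([ 0.13320459, -0.10426283,  0.18824515,  0.05786926,  0.03381436,
        0.01155745]), 'joint_torque': array([ 3.30653693e-04, -5.84162736e+01,  2.93750149e+01,  7.01539278e+00,
        1.01778569e-02, -7.90610056e-05]), 'tcp_pos': array([ 0.2956932 , -0.60635797,  0.25073817]), 'eef_rot': array([ 1.79916927e+02, -8.10408320e-03, -1.54006897e+02]), 'contact_force': array([ 0.99053788, -0.66188579, -0.32674697]), 'moment': array([-0.00224356, -0.00448643, -0.04773681]), 'gripper_force': 0.0, 'gripper_width': 0.08812995772774274}
```

View pics/top0.png

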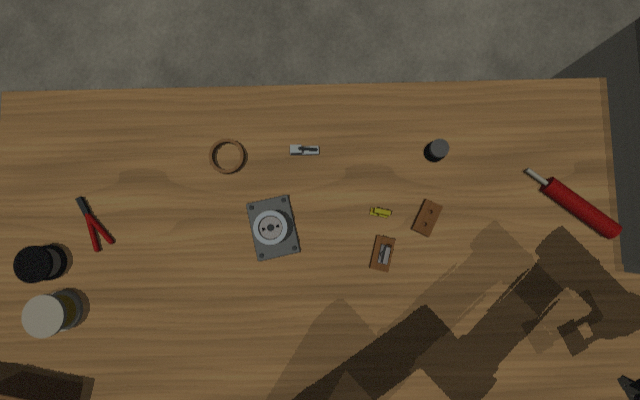

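View pics/scene0.png

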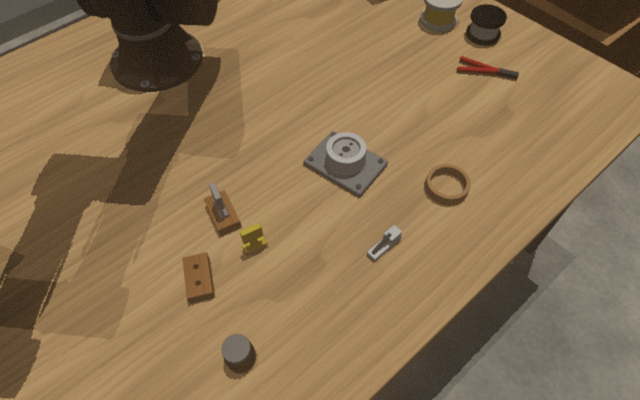

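The top view shows the spanner in its block at about (382,253), the hub at (271,228), an empty look-alike block at (427,218) and the yellow look-alike at (381,212). The scene view agrees. Next I'll measure using the depth.

```bash
cat > h.py <<'E'
import numpy as np,cv2
def cloud(c,T=None):
    K=c["intrinsics"];z=c["range_z"];v,u=np.mgrid[0:400,0:640]
    p=np.stack([(u-K[0,2])/K[0,0]*z,(v-K[1,2])/K[1,1]*z,z],-1)
    T=c["world_from_camera"];return p@T[:3,:3].T+T[:3,3]
def rect(P):
    (c,s,a)=cv2.minAreaRect((P[:,:2]*1000).astype(np.float32)); return np.round(c,1),np.round(s,1),round(a,1)
E
python3 - <<'E'
from h import *
for n,rois in(("top",dict(rest=(365,230,400,275),hub=(243,190,305,265))),("scene",dict(rest=(195,175,250,240),hub=(300,125,395,200)))):
    c=dict(np.load(f"pics/{n}0.npz"));W=cloud(c)
    for k,(a,b,d,e) in rois.items():
        P=W[b:e,a:d].reshape(-1,3);P=P[c["range_z"][b:e,a:d].ravel()>0]
        bands=dict(rest=((.015,.029),(.05,.095)),hub=((.009,.022),(.053,.066),(.043,.053)))[k]
        for lo,hi in bands:
            Q=P[(P[:,2]>lo)&(P[:,2]<hi)]; print(n,k,lo,len(Q),np.median(Q,0).round(4),Q[:,:2].mean(0).round(4),*rect(Q)if len(Q)>4 else"")
E
```

```text
top rest 0.015 470 [ 0.508  -0.1416  0.0239] [ 0.5067 -0.1447] [ 506.  -147.3] [46.8 83.9] 75.7
top rest 0.05 128 [ 0.5067 -0.1447  0.0875] [ 0.5061 -0.1451] [ 505.4 -146.1] [13.6 39.3] 71.0
top hub 0.009 1581 [0.5714 0.118  0.0158] [0.5749 0.1216] [575.8 125.8] [150.2 110. ] 11.8
top hub 0.053 657 [0.5763 0.1258 0.0593] [0.5757 0.1258] [575.  125.2] [81.8 82. ] 0.3
top hub 0.043 271 [0.5748 0.1263 0.0515] [0.5755 0.1247] [575.8 119.6] [68.6 65.5] 89.5
scene rest 0.015 657 [ 0.5207 -0.1499  0.0251] [ 0.516  -0.1471] [ 507.8 -144.4] [46.2 87.9] 75.7
scene rest 0.05 294 [ 0.5259 -0.1491  0.0752] [ 0.5477 -0.1491] [ 551.1 -146.9] [ 20.  127.6] 85.7
scene hub 0.009 1629 [0.6133 0.1054 0.0172] [0.5949 0.1155] [578.2 127. ] [150.4 111.7] 12.0
scene hub 0.053 944 [0.579  0.1276 0.0598] [0.5793 0.1269] [578.2 127.7] [82.9 83.2] 17.7
scene hub 0.043 243 [0.5821 0.1196 0.0508] [0.5858 0.119 ] [583.6 121.3] [72.1 72.4] 83.3
```

```bash
python3 -m crank '[[[0,0,0],[-1.5,1.4,0],-1],[[0,0,0],[-3,2.8,0],-1],[[0,0,0],[-3,2.8,0],-1],[[0,0,0],[-3,2.8,0],-1],[[0,0,0],[-3,2.8,0],-1],[[0,0,0],[-3,2.8,0],-1],[[0,0,0],[-3,2.8,0],-1],[[0,0,0],[-3,2.8,0],-1]]'
python3 -m crank '[[[0,0,0],[-3,2.8,0],-1],[[0,0,0],[-3,2.8,0],-1],[[0,0,0],[-3,2.8,0],-1],[[0,0,0],[-3,2.8,0],-1],[[0,0,0],[-3,2.8,0],-1],[[0,0,0],[-3,2.8,0],-1],[[0,0,0],[-1.5,1.4,0],-1],[[0,0,0],[0,0,0],-1]]'
cat >> h.py <<'E'
def state():
    from plant import r
    s=r.get_state(); print("t",s["time_s"],"tcp",s["tcp_pos"].round(4),"rpy",s["eef_rot"].round(2),"F",s["contact_force"].round(1),"M",s["moment"].round(2),"w",round(s["gripper_width"],4),"j",s["joints"].round(1)); return s
def go(x,y,z,yaw,s=None):
    "shift in tool axes (cm) and turn about tool z (deg) to reach the pose"
    from scipy.spatial.transform import Rotation as R
    s=s or state(); A=R.from_euler("xyz",s["eef_rot"],degrees=True)
    d=A.inv().apply(np.array([x,y,z])-s["tcp_pos"])*100
    B=R.from_euler("xyz",[180,0,yaw],degrees=True)
    print("shift cm",d.round(2),"turn",((A.inv()*B).as_rotvec(degrees=True)).round(2))
def wrist(name=None):
    from plant import r
    from scipy.spatial.transform import Rotation as R
    s=r.get_state(); c=r.capture("wrist"); K=c["intrinsics"]
    T=np.eye(4);T[:3,:3]=R.from_euler("xyz",s["eef_rot"],degrees=True).as_matrix();T[:3,3]=s["tcp_pos"]
    c["T"]=T@c["hand_eye"]
    if name: cv2.imwrite(f"pics/{name}.png",c["color"][...,::-1]); np.savez(f"pics/{name}.npz",**c)
    return c
def pix2plane(c,u,v,z):
    K=c["intrinsics"];a=(np.asarray(u)-K[0,2])/K[0,0];b=(np.asarray(v)-K[1,2])/K[1,1]
    t=np.hypot(a,b)+1e-12
    d=np.stack([np.sin(t)*a/t,np.sin(t)*b/t,np.cos(t)],-1)@c["T"][:3,:3].T
    o=c["T"][:3,3]; return o+d*((z-o[2])/d[...,2])[...,None]
def wcloud(c):
    K=c["intrinsics"];v,u=np.mgrid[0:400,0:640];a=(u-K[0,2])/K[0,0];b=(v-K[1,2])/K[1,1];t=np.hypot(a,b)+1e-12
    k=np.tan(np.minimum(t,1.5))/t; Z=c["range_z"]
    return np.stack([a*k*Z,b*k*Z,Z],-1)@c["T"][:3,:3].T+c["T"][:3,3]
E
python3 - <<'E'
from h import *
state(); c=wrist("w1"); print(c["hand_eye"].round(3).tolist(),c["intrinsics"].round(1).tolist(),c["T"][:3,3])
E
```

```text
time_s: 0.9
tcp_pos: [0.4061, -0.3176, 0.2514]
eef_rot: [180.0, -0.0, -154.0]
contact_force: [1.0, 0.0, -0.4]
gripper_width: 0.0882
gripper_force: 0.0
time_s: 1.7
tcp_pos: [0.5022, -0.0679, 0.2512]
eef_rot: [180.0, -0.0, -153.8]
contact_force: [-0.0, 0.6, 0.6]
gripper_width: 0.0879
gripper_force: 0.0
t 1.7 tcp [ 0.5022 -0.0679  0.2512] rpy [ 1.7998e+02 -2.0000e-02 -1.5383e+02] F [-0.   0.6  0.6] M [-0.04 -0.04  0.07] w 0.0879 j [ 14.5   4.6 -20.2  -0.  -65.3 -78.4]
[[0.001, -0.969, -0.247, 0.066], [1.0, 0.001, 0.0, 0.001], [-0.0, -0.247, 0.969, -0.133], [0.0, 0.0, 0.0, 1.0]] [[309.7, 0.0, 317.2], [0.0, 309.7, 200.2], [0.0, 0.0, 1.0]] [ 0.44260206 -0.09657649  0.38401358]
```

View pics/w1.png

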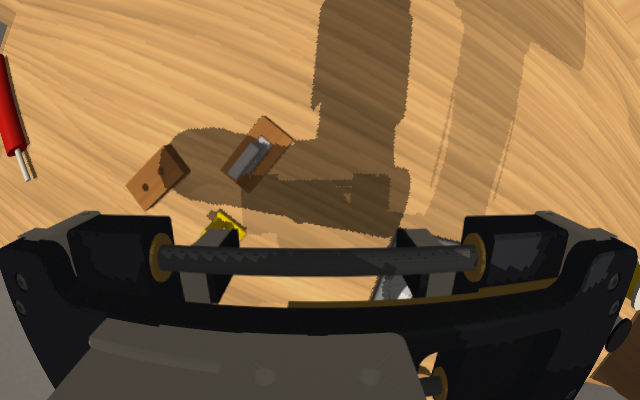

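The wrist view shows the spanner's block at about (258,152), the look-alike block at (158,178) and the yellow one at (225,225). The camera only sees the tool's +x side, so I'll place the hub there.

```bash
python3 -m crank '[[[0,0,0],[-2.8,1.8,0.2],-1],[[0,0,0],[-3.2,2,0.4],-1],[[0,0,0],[-3.2,2,0.4],-1],[[0,0,0],[-3.2,2,0.4],-1],[[0,0,0],[-3.2,2,0.4],-1],[[0,0,0],[-3.2,2,0.4],-1],[[0,0,0],[-3.2,2,0.4],-1],[[0,0,0],[-0.6,0.3,0],-1]]'
python3 -m crank '[[[0,0,0],[0,0,0],-1],[[0,0,0],[0,0,0],-1]]'
python3 - <<'E'
from h import *
state()
c=dict(np.load("pics/w1.npz"));W=wcloud(c);P=W[110:195,215:300].reshape(-1,3)
for lo,hi in((.017,.03),(.08,.1)):
    Q=P[(P[:,2]>lo)&(P[:,2]<hi)];print(len(Q),Q.mean(0).round(4),*rect(Q))
c=wrist("w2");W=wcloud(c);P=W.reshape(-1,3)
P=P[np.hypot(P[:,0]-.575,P[:,1]-.1255)<.1]
for lo,hi in((.01,.02),(.055,.065),(.045,.055)):
    Q=P[(P[:,2]>lo)&(P[:,2]<hi)];print(len(Q),Q.mean(0).round(4),*rect(Q))
img=c["color"][40:240,200:440];cv2.imwrite("pics/w2c.png",cv2.resize(img[...,::-1],None,fx=3,fy=3))
E
```

```text
time_s: 2.55
tcp_pos: [0.644, 0.1573, 0.2236]
eef_rot: [-180.0, -0.1, -153.9]
contact_force: [0.1, -0.5, -0.3]
gripper_width: 0.0878
gripper_force: 0.0
time_s: 2.75
tcp_pos: [0.6424, 0.1543, 0.2253]
eef_rot: [-180.0, -0.1, -154.0]
contact_force: [0.3, 0.4, 0.7]
gripper_width: 0.0875
gripper_force: 0.0
t 2.75 tcp [0.6424 0.1543 0.2253] rpy [-1.8000e+02 -5.0000e-02 -1.5404e+02] F [0.3 0.4 0.7] M [-0.04 -0.   -0.1 ] w 0.0875 j [ 30.4  20.2  -3.4  -0.  -66.5 -94.4]
1844 [ 0.5032 -0.1436  0.0237] [ 507.7 -146.3] [47.1 85.5] 75.7
496 [ 0.5057 -0.1456  0.0881] [ 506.3 -146.2] [13.  40.2] 75.9
6953 [0.5775 0.1261 0.0156] [577.1 126.3] [151.3 110.8] 11.9
3074 [0.5772 0.1264 0.0594] [577.1 126.4] [83.  83.1] 25.6
2461 [0.5769 0.1265 0.052 ] [577.1 126.6] [57.4 57.9] 5.5
```

View pics/w2c.png

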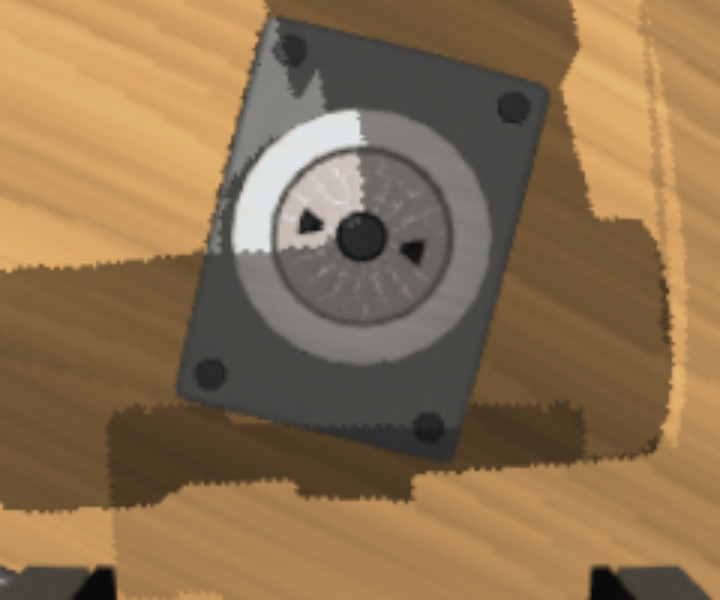

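The crop shows the hub with a central dark bolt at crop pixel (361,236). The two holes are at (310,221) and (413,250), which is full-image (303,114) and (338,123).

```bash
python3 - <<'E'
from h import *
c=dict(np.load("pics/w2.npz"));g=c["color"].max(2);W=pix2plane(c,*np.meshgrid(np.arange(640),np.arange(400)),.052)
rad=np.hypot(W[...,0]-.577,W[...,1]-.1265)
m=((g<70)&(rad<.026)).astype(np.uint8)
n,l,st,ce=cv2.connectedComponentsWithStats(m)
H=[]
for i in range(1,n):
    if st[i,4]>5:
        p=W[l==i].mean(0); H.append(p);print(st[i,4],ce[i].round(1),p.round(4),rad[l==i].mean().round(4))
# circle rays check: rim outer edge at z .06
for i in range(len(H)):
  for j in range(i):
    d=H[i]-H[j];print(np.hypot(*d[:2]).round(4),np.degrees(np.arctan2(d[1],d[0])).round(1),((H[i]+H[j])/2).round(4))
go(.5065,-.146,.2,-194.2)
E
```

```text
38 [302.7 114. ] [0.5805 0.1092 0.052 ] 0.0178
218 [320.1 118.7] [0.5773 0.1265 0.052 ] 0.0055
48 [337.4 123.1] [0.5737 0.1436 0.052 ] 0.0175
0.0176 100.4 [0.5789 0.1179 0.052 ]
0.0351 101.1 [0.5771 0.1264 0.052 ]
0.0175 101.8 [0.5755 0.1351 0.052 ]
t 2.8 tcp [0.6424 0.1542 0.2257] rpy [ 1.8000e+02 -1.0000e-02 -1.5406e+02] F [-0.5 -0.3 -0.8] M [-0.02 -0.02 -0.02] w 0.0874 j [ 30.4  20.1  -3.4  -0.  -66.5 -94.4]
shift cm [ 25.35 -21.05   2.58] turn [-0.000e+00 -2.000e-02  4.014e+01]
```

```bash
python3 -m crank '[[[0,0,0],[1.6,-1.4,0.2],-1],[[0,0,0],[3.2,-2.6,0.3],-1],[[0,0,0],[3.3,-2.7,0.4],-1],[[0,0,0],[3.3,-2.7,0.4],-1],[[0,0,0],[3.3,-2.7,0.4],-1],[[0,0,0],[3.3,-2.7,0.4],-1],[[0,0,0],[3.3,-2.7,0.3],-1],[[0,0,0],[3.1,-2.6,0.2],-1]]'
python3 -m crank '[[[0,0,5],[1,-0.9,0],-1],[[0,0,8],[0,0,0],-1],[[0,0,8],[0,0,0],-1],[[0,0,8],[0,0,0],-1],[[0,0,8],[0,0,0],-1],[[0,0,3],[0,0,0],-1],[[0,0,0],[0,0,0],-1],[[0,0,0],[0,0,0],-1]]'
python3 - <<'E'
from h import *
go(.5062,-.1461,.2,-194.1)
c=wrist("w3");P=wcloud(c).reshape(-1,3);P=P[np.hypot(P[:,0]-.507,P[:,1]+.146)<.07]
for lo,hi in((.017,.03),(.08,.1)):
    Q=P[(P[:,2]>lo)&(P[:,2]<hi)];print(len(Q),Q.mean(0).round(4),*rect(Q)) if len(Q)>5 else 0
E
```

```text
time_s: 3.6
tcp_pos: [0.5095, -0.1344, 0.2002]
eef_rot: [-180.0, 0.1, -154.1]
contact_force: [1.5, 0.3, 0.1]
gripper_width: 0.0877
gripper_force: 0.0
time_s: 4.4
tcp_pos: [0.506, -0.1451, 0.2001]
eef_rot: [180.0, 0.1, 166.1]
contact_force: [-0.5, -0.4, 0.3]
gripper_width: 0.0878
gripper_force: 0.0
t 4.4 tcp [ 0.506  -0.1451  0.2001] rpy [1.7998e+02 5.0000e-02 1.6606e+02] F [-0.5 -0.4  0.3] M [-0.08 -0.    0.01] w 0.0878 j [   5.4    8.9  -22.3   -0.   -58.8 -109.3]
shift cm [-0.04 -0.1   0.01] turn [0.02 0.05 0.16]
2605 [ 0.5028 -0.1456  0.0238] [ 508.  -146.5] [46.9 84.5] 75.8
695 [ 0.5055 -0.1458  0.0883] [ 506.2 -146.1] [12.  39.6] 74.4
```

```bash
python3 -m crank '[[[0,0,0],[0,-0.1,1],-1],[[0,0,0],[0,0,2],-1],[[0,0,0],[0,0,2.2],-1],[[0,0,0],[0,0,2.2],-1],[[0,0,0],[0,0,2.2],-1],[[0,0,0],[0,0,1.4],-1],[[0,0,0],[0,0,0.6],-1],[[0,0,0],[0,0,0],-1]]'
python3 -m crank '[[[0,0,0],[0,0,0],0],[[0,0,0],[0,0,0],1],[[0,0,0],[0,0,0],1],[[0,0,0],[0,0,0],1],[[0,0,0],[0,0,0],1],[[0,0,0],[0,0,0],1],[[0,0,0],[0,0,0],1],[[0,0,0],[0,0,0],1]]' 40
python3 -c "
from h import *
state()"
```

```text
time_s: 5.25
tcp_pos: [0.5057, -0.1456, 0.0825]
eef_rot: [-180.0, -0.1, 166.0]
contact_force: [-0.2, 1.0, 0.9]
gripper_width: 0.0873
gripper_force: 0.0
time_s: 6.05
tcp_pos: [0.5064, -0.1455, 0.0836]
eef_rot: [-180.0, 0.0, 166.0]
contact_force: [-0.9, -0.6, -0.9]
gripper_width: 0.0293
gripper_force: 0.0
t 6.05 tcp [ 0.5064 -0.1455  0.0836] rpy [-180.    0.  166.] F [-0.9 -0.6 -0.9] M [-0.08 -0.03  0.01] w 0.0293 j [   5.3   16.8  -30.1    0.   -43.2 -109.3]
```

```bash
python3 -m crank '[[[0,0,0],[0,0,0],1],[[0,0,0],[0,0,0],1],[[0,0,0],[0,0,0],1],[[0,0,0],[0,0,0],1],[[0,0,0],[0,0,0],1],[[0,0,0],[0,0,0],1]]' 40
python3 -c "
from h import *
state()"
```

```text
time_s: 6.65
tcp_pos: [0.5063, -0.1455, 0.0835]
eef_rot: [-180.0, -0.0, 166.0]
contact_force: [-0.3, -0.6, -1.3]
gripper_width: 0.0119
gripper_force: 40.0
t 6.65 tcp [ 0.5063 -0.1455  0.0835] rpy [-1.80e+02 -1.00e-02  1.66e+02] F [-0.3 -0.6 -1.3] M [-0.11 -0.1   0.02] w 0.0119 j [   5.3   16.8  -30.1   -0.   -43.2 -109.3]
```

```bash
python3 -m crank '[[[0,0,0],[0,0,-0.5],1],[[0,0,0],[0,0,-1],1],[[0,0,0],[0,0,-1.5],1],[[0,0,0],[0,0,-1.5],1],[[0,0,0],[0,0,-1.5],1],[[0,0,0],[0,0,-1.5],1],[[0,0,0],[0,1,-1],1],[[0,0,0],[0,2,0],1]]'
python3 -m crank '[[[0,0,0],[0,3,0],1],[[0,0,0],[0,3.5,0],1],[[0,0,0],[0,3.5,0],1],[[0,0,0],[0,3.5,0],1],[[0,0,0],[0,3.5,0],1],[[0,0,0],[0,3.5,0],1],[[0,0,0],[0,3,0],1],[[0,0,-3],[-0.3,1.6,0],1]]'
python3 -m crank '[[[0,0,-8],[0,0,0],1],[[0,0,-8],[0,0,0],1],[[0,0,-8],[0,0,0],1],[[0,0,-8],[0,0,0],1],[[0,0,-8],[0,0,0],1],[[0,0,-8],[0,0,0],1],[[0,0,-8],[0,0,0],1],[[0,0,-8],[0,0,0],1]]'
python3 -m crank '[[[0,0,-8],[0,0,0],1],[[0,0,-8],[0,0,0],1],[[0,0,-8],[0,0,0],1],[[0,0,-8],[0,0,0],1],[[0,0,-8],[0,0,0],1],[[0,0,-8],[0,0,0],1],[[0,0,0],[0,0,0],1],[[0,0,0],[0,0,0],1]]'
python3 - <<'E'
from h import *
from plant import r
go(.577,.1264,.14,-78.9)
c=r.capture("scene");np.savez("pics/s1.npz",**c)
w=wrist("w4")
a=w["color"][60:340,180:460];b=c["color"][60:220,260:440]
cv2.imwrite("pics/m4.png",np.hstack([cv2.resize(x[...,::-1],(400,400)) for x in(a,b)]))
E
```

```text
time_s: 7.45
tcp_pos: [0.5144, -0.1164, 0.1708]
eef_rot: [180.0, 0.2, 165.9]
contact_force: [0.3, -0.5, -2.9]
gripper_width: 0.0119
gripper_force: 40.0
time_s: 8.25
tcp_pos: [0.5774, 0.1294, 0.169]
eef_rot: [180.0, 0.0, 169.1]
contact_force: [-0.0, -0.1, -2.1]
gripper_width: 0.0115
gripper_force: 40.0
time_s: 9.05
tcp_pos: [0.577, 0.127, 0.1689]
eef_rot: [180.0, -0.0, -126.7]
contact_force: [0.6, -0.7, -1.6]
gripper_width: 0.0118
gripper_force: 40.0
time_s: 9.85
tcp_pos: [0.5771, 0.1268, 0.1688]
eef_rot: [-180.0, 0.0, -79.2]
contact_force: [-0.2, 0.3, -1.2]
gripper_width: 0.0119
gripper_force: 40.0
t 9.85 tcp [0.5771 0.1268 0.1688] rpy [-1.800e+02  1.000e-02 -7.922e+01] F [-0.2  0.3 -1.2] M [-0.03  0.12 -0.01] w 0.0119 j [ 31.3  16.5 -16.7  -0.  -56.8 -20.6]
shift cm [0.04 0.02 2.88] turn [-0.    0.01 -0.32]
```

View pics/m4.png

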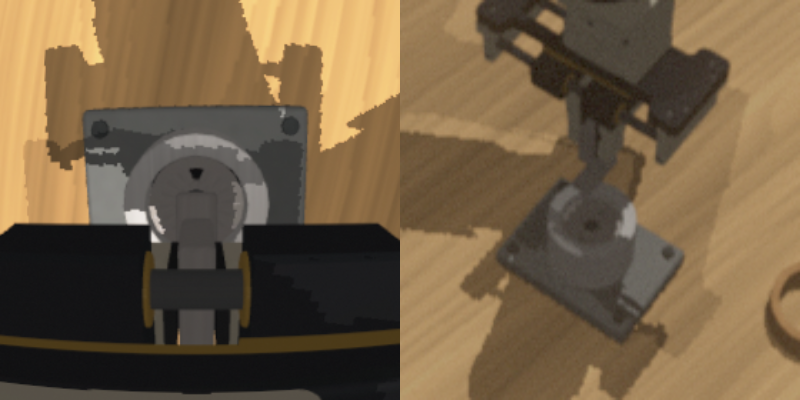

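Both views show the spanner aligned over the hub. The far hole is centred in the wrist view at about (317,182). I'll check the in-hand offset from depth and lower to just above the rim.

```bash
python3 -m crank '[[[0,0,0],[0,0,0.5],1],[[0,0,0],[0,0,1],1],[[0,0,0],[0,0,1],1],[[0,0,0],[0,0,0.8],1],[[0,0,0],[0,0,0.5],1],[[0,0,0],[0,0,0],1],[[0,0,0],[0,0,0],1]]'
python3 - <<'E'
from h import *
c=dict(np.load("pics/w4.npz"));T=c["T"]@np.linalg.inv(c["hand_eye"])
P=(wcloud(c).reshape(-1,3)-T[:3,3])@T[:3,:3]
for lo,hi in((.02,.03),(.045,.054),(.054,.061)):
    Q=P[(P[:,2]>lo)&(P[:,2]<hi)&(abs(P[:,0])<.04)&(abs(P[:,1])<.012)]
    print(lo,len(Q),Q.min(0).round(4),Q.max(0).round(4),np.percentile(Q[:,0],98).round(4)) if len(Q) else 0
go(.577,.1264,.1185,-78.9)
E
```

```text
time_s: 10.65
tcp_pos: [0.5774, 0.1265, 0.1305]
eef_rot: [180.0, -0.0, -79.0]
contact_force: [0.0, 0.0, -1.3]
gripper_width: 0.0114
gripper_force: 40.0
0.02 123 [ 0.0085 -0.0101  0.02  ] [0.0187 0.0101 0.0266] 0.0185
0.045 560 [-0.0002 -0.0085  0.05  ] [0.0212 0.0093 0.0539] 0.0208
0.054 42 [ 0.0006 -0.0085  0.054 ] [0.0212 0.0094 0.0572] 0.0212
t 10.65 tcp [0.5774 0.1265 0.1305] rpy [ 1.8e+02 -1.0e-02 -7.9e+01] F [ 0.   0.  -1.3] M [-0.01  0.13 -0.04] w 0.0114 j [ 31.3  18.8 -19.2   0.  -52.1 -20.3]
shift cm [-0.    0.04  1.2 ] turn [ 0.   -0.01 -0.1 ]
```

```bash
python3 - <<'E'
from h import *
c=dict(np.load("pics/w4.npz"));T=c["T"]@np.linalg.inv(c["hand_eye"])
U,V=np.meshgrid(np.arange(640),np.arange(400))
W=(pix2plane(c,U,V,.052)-T[:3,3])@T[:3,:3]
m=((c["color"].max(2)<45)&(W[...,0]>.008)&(W[...,0]<.026)&(abs(W[...,1])<.012)).astype(np.uint8)
n,l,st,ce=cv2.connectedComponentsWithStats(m)
for i in range(1,n): print("hole",st[i,4],ce[i].round(1),W[l==i].mean(0).round(4))
P=(wcloud(c).reshape(-1,3)-T[:3,3])@T[:3,:3];z=T[2,3]-P[:,2]
for lo,hi,R in((.056,.064,.042),(.01,.02,0)):
    Q=P[(z>lo)&(z<hi)&(np.hypot(P[:,0],P[:,1])<.11)];print(lo,len(Q),Q.max(0).round(4),Q.min(0).round(4))
    if R:
        from scipy.optimize import least_squares
        h=cv2.convexHull((Q[:,:2]*1000).astype(np.float32))[:,0];h=h[h[:,0]>10]
        print(least_squares(lambda q:np.hypot(*(h-q).T)-R*1000,[0,0],loss="soft_l1").x)
E
```

```text
hole 49 [316.8 180.6] [0.0185 0.0002 0.1167]
0.056 2709 [0.0424 0.0424 0.1127] [-0.0218 -0.0409  0.1068]
[0.20929647 0.34828371]
0.01 6931 [0.0566 0.0748 0.1582] [-0.0228 -0.0757  0.1487]
```

```bash
python3 -m crank '[[[0,0,0],[0.15,0.03,0.2],1],[[0,0,0],[0,0,0.3],1],[[0,0,0],[0,0,0.25],1],[[0,0,0],[0,0,0.15],1],[[0,0,0],[0,0,0.1],1],[[0,0,0],[0,0,0],1]]'
python3 -m crank '[[[0,0,0],[0,0,0.05],1],[[0,0,0],[0,0,0.05],1],[[0,0,0],[0,0,0],1]]'
python3 -m crank '[[[0,0,0],[0,0,0.05],1],[[0,0,0],[0,0,0.05],1],[[0,0,0],[0,0,0],1]]'
python3 -c "
from h import *
go(.577,.1251,.113,-78.9)"
```

```text
time_s: 11.25
tcp_pos: [0.5772, 0.1249, 0.1204]
eef_rot: [180.0, -0.0, -79.0]
contact_force: [-0.2, 0.9, -1.8]
gripper_width: 0.0115
gripper_force: 40.0
time_s: 11.55
tcp_pos: [0.5772, 0.1249, 0.1196]
eef_rot: [-180.0, 0.0, -79.0]
contact_force: [-0.3, 0.2, -1.9]
gripper_width: 0.0122
gripper_force: 40.0
time_s: 11.85
tcp_pos: [0.5772, 0.1249, 0.1185]
eef_rot: [180.0, -0.0, -79.0]
contact_force: [0.1, -0.8, -1.9]
gripper_width: 0.012
gripper_force: 40.0
t 11.85 tcp [0.5772 0.1249 0.1185] rpy [179.99  -0.   -79.  ] F [ 0.1 -0.8 -1.9] M [-0.03  0.11  0.01] w 0.012 j [ 31.2  19.5 -20.   -0.  -50.6 -20.2]
shift cm [-0.02  0.02  0.55] turn [ 0.01 -0.   -0.1 ]
```

```bash
python3 -m crank '[[[0,0,0],[0,0,0.05],1],[[0,0,0],[0,0,0.05],1],[[0,0,0],[0,0,0],1]]'
python3 -m crank '[[[0,0,0],[0,0,0.05],1],[[0,0,0],[0,0,0.05],1],[[0,0,0],[0,0,0],1]]'
python3 -c "
from h import *
state()"
```

```text
time_s: 12.15
tcp_pos: [0.5772, 0.1249, 0.1175]
eef_rot: [180.0, -0.0, -79.0]
contact_force: [-0.1, 1.0, -2.6]
gripper_width: 0.0111
gripper_force: 40.0
time_s: 12.45
tcp_pos: [0.5772, 0.1249, 0.1165]
eef_rot: [180.0, 0.0, -79.0]
contact_force: [0.4, -0.5, -2.4]
gripper_width: 0.0118
gripper_force: 40.0
t 12.45 tcp [0.5772 0.1249 0.1165] rpy [180.   0. -79.] F [ 0.4 -0.5 -2.4] M [ 0.01  0.14 -0.  ] w 0.0118 j [ 31.2  19.6 -20.1  -0.  -50.3 -20.2]
```

```bash
python3 -m crank '[[[0,0,0],[0,0,0.07],1],[[0,0,0],[0,0,0.07],1],[[0,0,0],[0,0,0],1]]'
python3 -m crank '[[[0,0,0],[0,0,0.07],1],[[0,0,0],[0,0,0.07],1],[[0,0,0],[0,0,0],1]]'
python3 -m crank '[[[0,0,0],[0,0,0.05],1],[[0,0,0],[0,0,0.05],1],[[0,0,0],[0,0,0],1]]'
python3 - <<'E'
from h import *
from plant import r
state();c=r.capture("scene")
w=wrist("w5")
a=w["color"][100:300,220:420];b=c["color"][90:210,290:410]
cv2.imwrite("pics/m5.png",np.hstack([cv2.resize(x[...,::-1],(400,400)) for x in(a,b)]))
E
```

```text
time_s: 12.75
tcp_pos: [0.5772, 0.1249, 0.1151]
eef_rot: [180.0, -0.0, -79.0]
contact_force: [-0.3, 0.1, -2.6]
gripper_width: 0.0118
gripper_force: 40.0
time_s: 13.05
tcp_pos: [0.5773, 0.1249, 0.1137]
eef_rot: [-180.0, -0.0, -79.0]
contact_force: [0.9, -0.7, -2.3]
gripper_width: 0.0118
gripper_force: 40.0
time_s: 13.35
tcp_pos: [0.5772, 0.1249, 0.1127]
eef_rot: [180.0, 0.0, -79.0]
contact_force: [-0.3, -0.2, -2.1]
gripper_width: 0.0115
gripper_force: 40.0
t 13.35 tcp [0.5772 0.1249 0.1127] rpy [180.   0. -79.] F [-0.3 -0.2 -2.1] M [-0.03 -0.03  0.03] w 0.0115 j [ 31.2  19.8 -20.3  -0.  -49.9 -20.2]
```

View pics/m5.png

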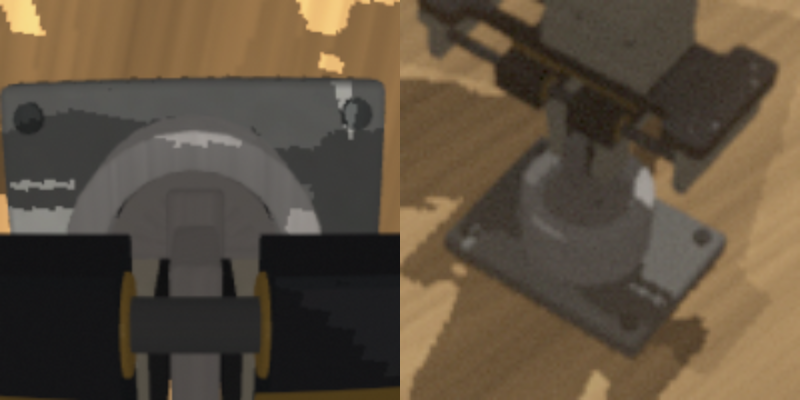

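The far hole is now covered by the cross bar, which sits inside the bore with no upward force, so the pins are in. I'll turn clockwise (positive about the tool's z) and watch the moment.

```bash
cat > s.py <<'E'
from h import *
state()
E
python3 -m crank '[[[0,0,2],[0,0,0],1],[[0,0,2],[0,0,0],1],[[0,0,2],[0,0,0],1],[[0,0,0],[0,0,0],1]]'; python3 s.py
python3 -m crank '[[[0,0,2],[0,0,0],1],[[0,0,2],[0,0,0],1],[[0,0,2],[0,0,0],1],[[0,0,0],[0,0,0],1]]'; python3 s.py
```

```text
time_s: 13.85
tcp_pos: [0.5775, 0.1249, 0.1128]
eef_rot: [-180.0, 0.0, -85.0]
contact_force: [1.3, -0.6, -3.0]
gripper_width: 0.0115
gripper_force: 40.0
t 13.85 tcp [0.5775 0.1249 0.1128] rpy [-179.97    0.    -85.02] F [ 1.3 -0.6 -3. ] M [-0.12 -0.63  0.08] w 0.0115 j [ 31.2  19.9 -20.3   0.  -49.8 -26.2]
time_s: 14.25
tcp_pos: [0.5774, 0.125, 0.1126]
eef_rot: [-180.0, 0.0, -91.0]
contact_force: [2.2, -0.0, -5.1]
gripper_width: 0.012
gripper_force: 40.0
t 14.25 tcp [0.5774 0.125  0.1126] rpy [-179.99    0.    -90.97] F [ 2.2 -0.  -5.1] M [-0.01 -0.78  0.13] w 0.012 j [ 31.2  19.9 -20.3   0.  -49.8 -32.1]
```

The ring is turning at 0.13 N m. The spanner sits about 1.5 mm off along the tool's x, so I'll add a small +y shift as it turns.

```bash

python3 -m crank '[[[0,0,2],[0,0.02,0],1],[[0,0,2],[0,0.02,0],1],[[0,0,2],[0,0.01,0],1],[[0,0,0],[0,0,0],1]]'; python3 s.py
python3 -m crank '[[[0,0,2],[0,0.005,0],1],[[0,0,2],[0,0.005,0.01],1],[[0,0,2],[0,0.005,0],1],[[0,0,0],[0,0,0],1]]'; python3 s.py
```

```text
time_s: 14.65
tcp_pos: [0.5771, 0.125, 0.1126]
eef_rot: [-180.0, 0.0, -96.9]
contact_force: [4.1, -0.9, -6.0]
gripper_width: 0.0117
gripper_force: 40.0
t 14.65 tcp [0.5771 0.125  0.1126] rpy [-1.7997e+02  1.0000e-02 -9.6930e+01] F [ 4.1 -0.9 -6. ] M [-0.24 -1.35  0.13] w 0.0117 j [ 31.2  19.8 -20.4   0.  -49.8 -38.1]
time_s: 15.05
tcp_pos: [0.5769, 0.125, 0.1126]
eef_rot: [-180.0, 0.0, -102.9]
contact_force: [4.1, -0.5, -6.8]
gripper_width: 0.0116
gripper_force: 40.0
t 15.05 tcp [0.5769 0.125  0.1126] rpy [-1.7998e+02  1.0000e-02 -1.0292e+02] F [ 4.1 -0.5 -6.8] M [-0.35 -1.51  0.11] w 0.0116 j [ 31.2  19.8 -20.4   0.  -49.8 -44.1]
```

```bash

python3 -m crank '[[[0,0,2],[0,-0.01,0.02],1],[[0,0,2],[0,-0.01,0.02],1],[[0,0,2],[0,-0.01,0.01],1],[[0,0,0],[0,0,0],1]]'; python3 s.py
python3 -m crank '[[[0,0,2],[0,-0.01,0.01],1],[[0,0,2],[0,-0.01,0.01],1],[[0,0,2],[0,-0.01,0.01],1],[[0,0,0],[0,0,0],1]]'; python3 s.py
```

```text
time_s: 15.45
tcp_pos: [0.577, 0.1249, 0.1123]
eef_rot: [-180.0, 0.0, -108.9]
contact_force: [2.1, 0.2, -4.9]
gripper_width: 0.0115
gripper_force: 40.0
t 15.45 tcp [0.577  0.1249 0.1123] rpy [-1.7999e+02  1.0000e-02 -1.0890e+02] F [ 2.1  0.2 -4.9] M [-0.09 -1.03  0.1 ] w 0.0115 j [ 31.2  19.8 -20.4   0.  -49.8 -50.1]
time_s: 15.85
tcp_pos: [0.577, 0.1249, 0.112]
eef_rot: [180.0, 0.0, -114.9]
contact_force: [0.8, 0.5, -3.6]
gripper_width: 0.0118
gripper_force: 40.0
t 15.85 tcp [0.577  0.1249 0.112 ] rpy [ 179.99    0.   -114.9 ] F [ 0.8  0.5 -3.6] M [ 0.25 -0.48  0.11] w 0.0118 j [ 31.2  19.9 -20.4  -0.  -49.8 -56. ]
```

```bash

for i in 1; do python3 -m crank '[[[0,0,2],[0,0,0.01],1],[[0,0,2],[0,0,0.01],1],[[0,0,2],[0,0,0.01],1],[[0,0,0],[0,0,0],1]]' >/dev/null; done; python3 s.py
python3 -m crank '[[[0,0,2],[0,0,0.01],1],[[0,0,2],[0,0,0.01],1],[[0,0,0],[0,0,0],1]]' >/dev/null; python3 s.py
```

```text
t 16.25 tcp [0.577  0.1249 0.1117] rpy [ 179.99   -0.   -120.89] F [ 0.8  1.1 -2.6] M [ 0.4  -0.14  0.07] w 0.0118 j [ 31.2  19.9 -20.4  -0.  -49.7 -62. ]
t 16.55 tcp [0.577  0.1249 0.1115] rpy [ 179.98   -0.   -124.89] F [-0.3  1.2 -2.6] M [0.49 0.03 0.13] w 0.0116 j [ 31.2  19.9 -20.4  -0.  -49.7 -66. ]
```

```bash
python3 -m crank '[[[0,0,2],[0,0,0.01],1],[[0,0,2],[0,0,0.01],1],[[0,0,0],[0,0,0],1]]' >/dev/null; python3 s.py
```

```text
t 16.85 tcp [0.577  0.1249 0.1113] rpy [ 179.99   -0.   -128.89] F [-0.7  1.8 -2.2] M [0.7  0.27 0.1 ] w 0.0116 j [ 31.2  19.9 -20.4  -0.  -49.7 -70. ]
```

```bash
python3 -m crank '[[[0,0,2],[0,0,0],1],[[0,0,2],[0,0,0],1],[[0,0,0],[0,0,0],1]]' >/dev/null; python3 s.py
```

```text
t 17.15 tcp [0.577  0.1249 0.1112] rpy [ 1.7998e+02 -1.0000e-02 -1.3289e+02] F [-1.1  2.3 -1.5] M [0.81 0.34 0.12] w 0.0117 j [ 31.2  19.9 -20.4  -0.  -49.7 -74. ]
```

```bash
python3 -m crank '[[[0,0,2],[0,-0.005,0],1],[[0,0,1],[0,-0.005,0],1],[[0,0,0],[0,0,0],1]]' >/dev/null; python3 s.py
```

```text
t 17.45 tcp [0.577  0.1248 0.1111] rpy [ 1.7998e+02 -1.0000e-02 -1.3592e+02] F [-0.9  3.1 -2. ] M [1.19 0.61 0.14] w 0.0119 j [ 31.2  19.9 -20.4  -0.  -49.7 -77.1]
```

```bash
python3 -m crank '[[[0,0,2],[0,0,0],1],[[0,0,1],[0,0,0],1],[[0,0,0],[0,0,0],1]]' >/dev/null; python3 s.py
```

```text
t 17.75 tcp [0.577  0.1248 0.111 ] rpy [ 1.7998e+02 -2.0000e-02 -1.3896e+02] F [-1.3  3.9 -3.8] M [1.48 0.79 0.12] w 0.0118 j [ 31.2  19.9 -20.4  -0.  -49.7 -80.1]
```

```bash
python3 -m crank '[[[0,0,1],[-0.01,0.02,0],1],[[0,0,2],[-0.01,0.02,0],1],[[0,0,0],[0,0,0],1]]' >/dev/null; python3 s.py
```

```text
t 18.05 tcp [0.5769 0.125  0.1109] rpy [ 1.8000e+02 -3.0000e-02 -1.4203e+02] F [-1.2  1.8 -3.7] M [1.04 0.61 0.1 ] w 0.0119 j [ 31.2  20.  -20.4  -0.  -49.7 -83.2]
```

```bash
python3 -m crank '[[[0,0,1.5],[0,0.005,0],1],[[0,0,1],[0,0.005,0],1],[[0,0,0],[0,0,0],1]]' >/dev/null; python3 s.py
```

```text
t 18.35 tcp [0.5769 0.1251 0.1109] rpy [ 1.7999e+02 -3.0000e-02 -1.4454e+02] F [-1.1  1.9 -5.5] M [0.91 0.58 0.12] w 0.0114 j [ 31.2  20.  -20.4  -0.  -49.7 -85.7]
```

```bash
python3 -m crank '[[[0,0,1.5],[0,0.005,0],1],[[0,0,1],[0,0.005,0],1],[[0,0,0],[0,0,0],1]]' >/dev/null; python3 s.py
```

```text
t 18.65 tcp [0.5768 0.1251 0.111 ] rpy [ 1.8000e+02 -3.0000e-02 -1.4706e+02] F [-1.1  2.  -7.3] M [0.69 0.55 0.13] w 0.0118 j [ 31.2  19.9 -20.4  -0.  -49.7 -88.3]
```

```bash
python3 -m crank '[[[0,0,1],[0,0.01,0.01],1],[[0,0,1],[0,0.01,0],1],[[0,0,0],[0,0,0],1]]' >/dev/null; python3 s.py
```

```text
t 18.95 tcp [0.5768 0.1253 0.111 ] rpy [-1.8000e+02 -2.0000e-02 -1.4905e+02] F [-0.4  0.3 -7.6] M [0.38 0.48 0.14] w 0.0119 j [ 31.2  19.9 -20.4   0.  -49.6 -90.3]
```

```bash
python3 -m crank '[[[0,0,1],[0,0.01,0.01],1],[[0,0,1],[0,0.01,0],1],[[0,0,0],[0,0,0],1]]' >/dev/null; python3 s.py
```

```text
t 19.25 tcp [0.5767 0.1254 0.1109] rpy [-1.7999e+02 -2.0000e-02 -1.5105e+02] F [-0.8  0.5 -6.8] M [-0.07  0.29  0.18] w 0.0119 j [ 31.2  19.9 -20.5   0.  -49.6 -92.3]
```

```bash
python3 -m crank '[[[0,0,1],[0,0.005,0.01],1],[[0,0,1],[0,0,0],1],[[0,0,0],[0,0,0],1]]' >/dev/null; python3 s.py
```

```text
t 19.55 tcp [0.5768 0.1256 0.1109] rpy [-1.7999e+02 -1.0000e-02 -1.5304e+02] F [-0.4 -1.2 -6.7] M [-0.35  0.34  0.37] w 0.0119 j [ 31.2  19.9 -20.5   0.  -49.6 -94.3]
```

The moment rose to 0.37 N m, so the ring is at its stop. I'll back off a little to unload the pins, then lift and check.

```bash
python3 -m crank '[[[0,0,-2],[0,0,0],1],[[0,0,-2],[0,0,0],1],[[0,0,0],[0,0,0],1]]' >/dev/null; python3 s.py
python3 -m crank '[[[0,0,0],[0,0,-0.1],1],[[0,0,0],[0,0,-0.1],1],[[0,0,0],[0,0,0],1]]' >/dev/null; python3 s.py
```

```text
t 19.85 tcp [0.5777 0.1259 0.1117] rpy [-1.7997e+02  1.1000e-01 -1.4897e+02] F [ 0.5 -0.9 -3.5] M [-0.25  0.05  0.02] w 0.0118 j [ 31.2  19.9 -20.4   0.  -49.6 -90.2]
t 20.15 tcp [0.5772 0.1259 0.1134] rpy [-1.7999e+02  6.0000e-02 -1.4902e+02] F [ 0.1  0.  -1.8] M [-0.14 -0.04 -0.  ] w 0.0118 j [ 31.3  19.8 -20.3   0.  -49.9 -90.3]
```

```bash
python3 -m crank '[[[0,0,0],[0,0,-0.3],1],[[0,0,0],[0,0,-0.6],1],[[0,0,0],[0,0,-1],1],[[0,0,0],[0,0,-1.5],1],[[0,0,0],[0,0,-1.5],1],[[0,0,0],[0,0,-1.3],1],[[0,0,0],[-1.5,0,-0.5],1],[[0,0,0],[-2,0,0],1]]'
python3 -m crank '[[[0,0,0],[-2,0,0],1],[[0,0,0],[-2,0,0],1],[[0,0,0],[-0.5,0,0],1],[[0,0,0],[0,0,0],1],[[0,0,0],[0,0,0],1]]'>/dev/null
python3 - <<'E'
from h import *
state()
c=wrist("w6");W=pix2plane(c,*np.meshgrid(np.arange(640),np.arange(400)),.05)
rad=np.hypot(W[...,0]-.577,W[...,1]-.1265);m=((c["color"].max(2)<60)&(rad<.024)).astype(np.uint8)
n,l,st,ce=cv2.connectedComponentsWithStats(m);H=[]
for i in range(1,n):
    if st[i,4]>5: p=W[l==i].mean(0);print(st[i,4],ce[i].round(1),p.round(4),np.degrees(np.arctan2(p[1]-.1265,p[0]-.577)).round(1))
for n in("w2","w6"):
    c=dict(np.load(f"pics/{n}.npz"));P=wcloud(c).reshape(-1,3);q=np.hypot(P[:,0]-.577,P[:,1]-.1265)
    print(n,"ring z",np.median(P[(q>.010)&(q<.024)&(P[:,2]>.045),2]).round(5),"rim",np.median(P[(q>.032)&(q<.039)&(P[:,2]>.055),2]).round(5))
img=dict(np.load("pics/w6.npz"))["color"][20:220,200:440];cv2.imwrite("pics/w6c.png",cv2.resize(img[...,::-1],None,fx=2.5,fy=2.5))
E
```

```text
time_s: 20.95
tcp_pos: [0.6074, 0.1439, 0.1824]
eef_rot: [-180.0, 0.2, -149.0]
contact_force: [0.3, 0.5, -1.9]
gripper_width: 0.0123
gripper_force: 40.0
t 21.45 tcp [0.6447 0.1666 0.1799] rpy [ 1.7999e+02 -4.0000e-02 -1.4901e+02] F [ 0.2 -0.3 -1.9] M [-0.06  0.01 -0.  ] w 0.0116 j [ 31.2  22.5  -6.   -0.  -61.5 -90.2]
42 [316.8  87.9] [0.5621 0.1173 0.05  ] -148.4
65 [316.7 109. ] [0.5776 0.1265 0.05  ] 1.8
59 [317.2 129.1] [0.592  0.1357 0.05  ] 31.5
w2 ring z 0.05246 rim 0.0597
w6 ring z 0.31276 rim 0.05972
```

View pics/w6c.png

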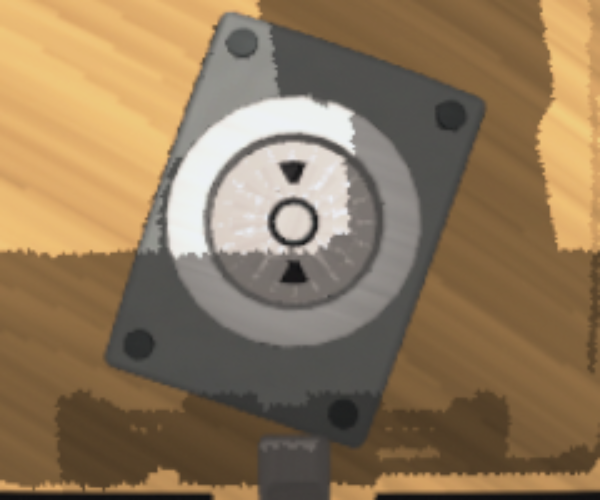

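The crop shows the holes at (292,172) and (293,270). Their line now lies at 31.5°, which is 69.6° clockwise from the start and 19.6° from the hub's x, so it matches the home stop. Now back to the block.

```bash
python3 - <<'E'
from h import *
c=dict(np.load("pics/w6.npz"));P=wcloud(c).reshape(-1,3);q=np.hypot(P[:,0]-.577,P[:,1]-.1265)
print("ring z",np.median(P[(q>.010)&(q<.024)&(P[:,2]>.045)&(P[:,2]<.056),2]))
T=c["T"]@np.linalg.inv(c["hand_eye"]);Q0=(P-T[:3,3])@T[:3,:3]
for lo,hi in((.02,.03),(.045,.054),(.054,.061)):
    Q=Q0[(Q0[:,2]>lo)&(Q0[:,2]<hi)&(abs(Q0[:,0])<.04)&(abs(Q0[:,1])<.012)]
    print(lo,len(Q),Q.min(0).round(4),Q.max(0).round(4),np.percentile(Q[:,0],98).round(4)) if len(Q) else 0
go(.5063,-.1455,.18,-194)
E
```

```text
ring z 0.049667776477808095
0.02 115 [ 0.0093 -0.009   0.02  ] [0.0196 0.0116 0.0272] 0.0195
0.045 568 [ 0.0005 -0.0083  0.0499] [0.0222 0.0096 0.0539] 0.0217
0.054 80 [ 0.0002 -0.0083  0.054 ] [0.0226 0.0096 0.0586] 0.0225
t 21.5 tcp [0.6447 0.1665 0.18  ] rpy [ 1.7999e+02 -2.0000e-02 -1.4901e+02] F [-0.1 -0.6 -1.9] M [0.08 0.04 0.03] w 0.012 j [ 31.2  22.5  -6.   -0.  -61.5 -90.2]
shift cm [ 2.793e+01 -1.962e+01  1.000e-02] turn [ 0.000e+00 -2.000e-02  4.499e+01]
```

```bash
python3 -m crank '[[[0,0,0],[1.5,-1,0],1],[[0,0,0],[3.2,-2.3,0],1],[[0,0,0],[3.5,-2.5,0],1],[[0,0,0],[3.5,-2.5,0],1],[[0,0,0],[3.5,-2.5,0],1],[[0,0,0],[3.5,-2.5,0],1],[[0,0,0],[3.5,-2.5,0],1],[[0,0,0],[3.5,-2.4,0],1]]' >/dev/null
python3 -m crank '[[[0,0,5],[2.2,-1.4,0],1],[[0,0,8],[0,0,0],1],[[0,0,8],[0,0,0],1],[[0,0,8],[0,0,0],1],[[0,0,8],[0,0,0],1],[[0,0,8],[0,0,0],1],[[0,0,0],[0,0,0],1],[[0,0,0],[0,0,0],1]]' >/dev/null
python3 - <<'E'
from h import *
from plant import r
go(.506,-.1454,.1,-194)
c=wrist("w7");P=wcloud(c).reshape(-1,3);P=P[np.hypot(P[:,0]-.507,P[:,1]+.146)<.07]
Q=P[(P[:,2]>.017)&(P[:,2]<.03)];print(len(Q),Q.mean(0).round(4),*rect(Q))
E
```

```text
t 23.1 tcp [ 0.5065 -0.1451  0.1802] rpy [1.7999e+02 2.0000e-02 1.6623e+02] F [ 0.2 -0.4 -2.1] M [-0.06 -0.06  0.01] w 0.0119 j [   5.4   10.1  -23.7   -0.   -56.2 -109.1]
shift cm [ 0.04 -0.04  8.02] turn [0.01 0.02 0.23]
2686 [ 0.4956 -0.144   0.0237] [ 504.6 -145.6] [46.6 77.8] 75.9
```

```bash
python3 -m crank '[[[0,0,0.2],[0.04,-0.04,1],1],[[0,0,0],[0,0,1.8],1],[[0,0,0],[0,0,2],1],[[0,0,0],[0,0,1.8],1],[[0,0,0],[0,0,1],1],[[0,0,0],[0,0,0.4],1],[[0,0,0],[0,0,0],1],[[0,0,0],[0,0,0],1]]'
python3 -m crank '[[[0,0,0],[0,0,0.15],1],[[0,0,0],[0,0,0.15],1],[[0,0,0],[0,0,0.15],1],[[0,0,0],[0,0,0],1]]' >/dev/null; python3 s.py
```

```text
time_s: 23.95
tcp_pos: [0.5072, -0.1451, 0.1004]
eef_rot: [180.0, 0.1, 165.8]
contact_force: [0.7, 0.3, -2.2]
gripper_width: 0.012
gripper_force: 40.0
t 24.35 tcp [ 0.5066 -0.1451  0.0953] rpy [180.   -0.  165.8] F [-0.   0.7 -1.8] M [-0.02 -0.01 -0.02] w 0.0117 j [   5.4   15.9  -29.4   -0.   -44.8 -109.6]
```

```bash
python3 -m crank '[[[0,0,0],[0,-0.04,0.1],1],[[0,0,0],[0,0,0.1],1],[[0,0,0],[0,0,0.1],1],[[0,0,0],[0,0,0.1],1],[[0,0,0],[0,0,0.1],1],[[0,0,0],[0,0,0],1]]' >/dev/null; python3 s.py
```

```text
t 24.95 tcp [ 0.5065 -0.1455  0.0902] rpy [-1.800e+02 -2.000e-02  1.658e+02] F [-0.3 -0.5 -2. ] M [-0.05 -0.01  0.01] w 0.0117 j [   5.3   16.3  -29.7   -0.   -44.1 -109.5]
```

```bash
python3 -m crank '[[[0,0,0],[0,0,0.1],1],[[0,0,0],[0,0,0.1],1],[[0,0,0],[0,0,0.1],1],[[0,0,0],[0,0,0.1],1],[[0,0,0],[0,0,0.1],1],[[0,0,0],[0,0,0],1]]' >/dev/null; python3 s.py
```

```text
t 25.55 tcp [ 0.5065 -0.1455  0.0852] rpy [-1.800e+02 -2.000e-02  1.658e+02] F [ 0.4 -1.2 -1. ] M [-0.02 -0.07  0.02] w 0.012 j [   5.3   16.7  -30.    -0.   -43.4 -109.5]
```

```bash
python3 -m crank '[[[0,0,0],[0,0,0.05],1],[[0,0,0],[0,0,0.05],1],[[0,0,0],[0,0,0],1]]' >/dev/null; python3 s.py
```

```text
t 25.85 tcp [ 0.5066 -0.1455  0.0843] rpy [180.   -0.  165.8] F [ 0.3  1.  -2.1] M [-0.09 -0.05 -0.03] w 0.0119 j [   5.3   16.7  -30.    -0.   -43.3 -109.5]
```

```bash
python3 -m crank '[[[0,0,0],[0,0,0.05],1],[[0,0,0],[0,0,0],1]]' >/dev/null; python3 s.py
```

```text
t 26.05 tcp [ 0.5066 -0.1455  0.0838] rpy [180.   -0.  165.8] F [ 0.4  0.1 -0.7] M [-0.09 -0.1  -0.02] w 0.0119 j [   5.3   16.8  -30.    -0.   -43.2 -109.5]
```

```bash
python3 -m crank '[[[0,0,0],[0,0,0.05],1],[[0,0,0],[0,0,0],1]]' >/dev/null; python3 s.py
python3 -m crank '[[[0,0,0],[0,0,0],0.6],[[0,0,0],[0,0,0],0.2],[[0,0,0],[0,0,0],-0.2],[[0,0,0],[0,0,0],-0.5],[[0,0,0],[0,0,0],-1],[[0,0,0],[0,0,0],-1],[[0,0,0],[0,0,0],-1],[[0,0,0],[0,0,0],-1]]'
python3 -m crank '[[[0,0,0],[0,0,-0.5],-1],[[0,0,0],[0,0,-1],-1],[[0,0,0],[0,0,-2],-1],[[0,0,0],[0,0,-2],-1],[[0,0,0],[0,0,-2],-1],[[0,0,0],[0,0,-2],-1],[[0,0,0],[0,0,-2],-1],[[0,0,0],[0,0,-1],-1]]'
python3 -m crank '[[[0,0,0],[-2,0,0],-1],[[0,0,0],[-3,0,0],-1],[[0,0,0],[-3,0,0],-1],[[0,0,0],[0,0,0],-1],[[0,0,0],[0,0,0],-1]]'
python3 - <<'E'
from h import *
c=wrist("w8");P=wcloud(c).reshape(-1,3);P=P[np.hypot(P[:,0]-.507,P[:,1]+.146)<.07]
for lo,hi in((.017,.03),(.08,.1)):
    Q=P[(P[:,2]>lo)&(P[:,2]<hi)];print(len(Q),Q.mean(0).round(4),*rect(Q)) if len(Q)>5 else 0
cv2.imwrite("pics/w8c.png",c["color"][0:260,160:480,::-1])
E
```

```text
t 26.25 tcp [ 0.5066 -0.1455  0.0835] rpy [1.800e+02 1.000e-02 1.658e+02] F [-0.4  0.2 -0.4] M [0.06 0.17 0.01] w 0.0115 j [   5.3   16.8  -30.1    0.   -43.1 -109.5]
time_s: 27.05
tcp_pos: [0.5066, -0.1455, 0.0834]
eef_rot: [180.0, 0.0, 165.8]
contact_force: [0.5, -0.3, 0.5]
gripper_width: 0.0681
gripper_force: 0.0
time_s: 27.85
tcp_pos: [0.5074, -0.1456, 0.2111]
eef_rot: [180.0, 0.2, 165.8]
contact_force: [-0.1, -1.0, 0.0]
gripper_width: 0.0877
gripper_force: 0.0
time_s: 28.35
tcp_pos: [0.5839, -0.1652, 0.2076]
eef_rot: [-180.0, -0.1, 165.8]
contact_force: [-0.0, -0.3, 0.2]
gripper_width: 0.0875
gripper_force: 0.0
2798 [ 0.5082 -0.1471  0.0238] [ 507.6 -146.6] [46.6 83. ] 76.1
688 [ 0.5075 -0.1454  0.0885] [ 507.2 -145.6] [11.4 39.6] 75.9
```

View pics/w8c.png

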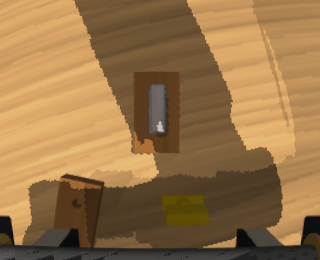

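The spanner stands upright in its block at about (158,110), its top at z = 88.5 mm and within about 1 mm of the block's centre. The gripper is clear.

```bash
python3 -c "
from plant import r
print(r.close_job())"
```

```text
the job is handed in; nothing more can be done
None
```

The ring is turned clockwise to its stop, the spanner is back upright in its block, and the job is handed in at about 28 s; the interface returned no verdict.

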